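# Open the parts case at the stockroom bench

## Robot

A 7-joint arm with a two-finger parallel gripper is mounted at the origin on the work surface. World frame = base frame: x ahead of the robot, y to its left, z up, the work surface at z = 0. Lengths are in mm, angles in rad, forces in N, time in s.
With the tool pointing down it reaches from about 400 to 750 mm from the base axis. Payload 19.5 kg.
Tool frame: the origin (TCP) lies between the finger pads; the fingertips stand 17 mm ahead of it and the grasp point (between the pads) lies 2 mm behind it (r.tcp_to_tips is the z of the fingertips in the tool frame, in mm); z points along the fingers, x is the direction in which the jaws open and shut, and the axes are right-handed (so a half turn about z gives the same grasp; the last joint's range is limited). The gripper opens to 85 mm and grips with 20 to 120 N. Pads are 22 mm wide; open, the fingers measure 114 mm over their backs; the gripper's body (76 mm by 85 mm) begins 54 mm behind the grasp point. The pads swing forward as they close: fully open they stand 13 mm farther back than shut.
Start: joints at [-1.258, 0.707, -0.028, 1.485, 0.022, 0.951, -0.075], TCP at [199.744, 539.166, 248.268] pointing down, gripper open.
Joint ranges: [-2.71, 2.71], [-0.32, 2.16], [-1.57, 1.52], [0, 2.45], [-1.46, 4.6], [0, 2.02], [-2.83, 2.83]. Speed limits (rad/s): [1.89, 1.89, 2.57, 2.57, 3.01, 3.01, 3.01].

## Interface

Orientations are given as a unit quaternion [x, y, z, w].
In Python, from cell import r gives the robot as it stands. Calls block until the motion is done:
- r.move_pose(position, orientation): joint-space move of the TCP to a pose.
- r.move_l(position, attitude=None, v=150): straight line of the TCP; attitude=None keeps the orientation; v is the mean speed in mm/s.
- r.movej(angles): joint-space move.
- r.grip(opening, force=None): finger opening in mm; force is the grip in N (None keeps the last); returns when the fingers have stopped.
- r.dwell(seconds).
- r.solve_ik(position, orientation): joint angles nearest the present ones, or None.
- r.read_state(): the state.
- r.grab_frame(name): name is "scene" or "top" or "wrist"; returns a dict with "color" (420x560x3 uint8, red, green, blue), "range_z" (420x560 float32, mm along the optical axis (not along the pixel's ray), 0 where there is no reading), "fx", "fy", "cx", "cy" (pixels), "position" and "rotation" of the camera in the world. Camera axes: x right, y down, z forward; pixel columns grow to the right and rows downward; lengths in mm; the calibration is good to about 2 mm. A picture is of the moment at which its call begins.
A pose or a line that the arm cannot do raises r.IKError and nothing moves.
- r.hand_in(): hands the job in, once; it reports no verdict.
The state is a dict: "time": time; "joint_positions": joint angles; "joint_velocities": joint speeds; "effort": joint torques, N m; "ee_pos": TCP position; "tool_rot": TCP orientation; "force": force on the tool from outside, world axes, zero at the start; "moment": the same for the moment, N m; "width": finger opening in mm.
Only numpy, scipy, OpenCV 4.12 (cv2) and the standard library are available. Lean on these libraries where they do the work, as an engineer would, in place of code of your own. Each camera call takes 0.05 s, during which the arm holds its last target.

## Task

Get the wider steel parts case open for restocking. First, with the lid still shut, gently push the carton that stands close against its hinge side along that side, past the end of the case, until it is completely clear of the case's length; then flip the case's lid up and over, past its balance point, so that it lies right back on its hinge stop and stays open by itself. Only push with the fingers: grip and lift nothing, keep the carton upright, and leave the narrower case shut and everything else where it stands.

Things in the scene. Friction and masses are not known exactly. Their poses are not given: they have to be found in the camera images.
- wide_case: the wider of two low grey sheet-steel parts cases, 100 mm deep (its x) x 150 wide (its y) x 60 high without lid, fixed to the bench; origin at the centre of its underside, it stands turned so that its lip side faces the robot's left (within about 15 degrees); its x axis points from the lip side to the hinge side (so to the robot's right), its y axis runs along the hinge line, away from the robot, z up
- wide_lid (a joint): hinge angle of the wide case's lid, rad: 0 = shut, growing as its lip swings up and over to the hinge side; 2.25 = hard stop of the hinge, laid right back. Plain free hinge with no spring or latch: below the balance point (about 1.55) the lid (0.18 kg) falls shut, beyond it it falls open by itself
- wide_lid_hinge (a point): centre of the hinge line of the wide lid: at the top rim of the right-hand long side, 50 mm in x and 0 in y from the case's origin, 60.5 mm above the bench; the hinge line runs along the case's y
- wide_lid_lip (a point): middle of the lower outer edge of the turned-up lip of the wide lid (moves with the lid): 128 mm from the hinge line, towards the robot's left, and 10 mm above it when shut. The lid is a flat 4 mm sheet, 100 x 150 mm; the lip continues the edge opposite the hinge, 90 mm wide (in y), 30 mm long, 4 mm thick, turned up 20 degrees, so that it overhangs that face of the case by 28 mm and leaves about 60 to 70 mm of free space between it and the bench
- narrow_case: the narrower parts case, same make and colour, 80 mm deep x 80 wide x 60 high, turned the same way, fixed to the bench to the left or right of the wide one; to be left shut; origin at the centre of its underside, axes as for the wide case
- narrow_lid (a joint): hinge angle of the narrow case's lid, rad: 0 = shut; same kind of lid, with a lip 50 mm wide
- carton: closed cardboard carton, 70 mm (its x) x 80 (its y) x 110 high, about 0.4 kg, loose, standing upright on the bench close beside the wide case on its hinge side, where it stops the lid from going right back; origin at the centre of its underside, z up
- tape_roll: roll of amber tape lying flat, 60 mm across, 30 high, bystander
- screw_jar: screw-top jar, 56 mm across, 85 high, bystander
- screwdriver: screwdriver lying on the bench, bystander
- can: plain steel can, 66 mm across, 100 high, bystander
- coupling: brass pipe coupling standing on end, 36 mm across, 46 high, bystander
- wrench: steel wrench lying on the bench, bystander
- small_box: small flat cardboard box, 50 x 90 x 40 mm high, bystander
There are look-alikes about, which are no part of the job. What is shaped like the narrow_case but blue or red is not meant.

How it is judged (in metres and radians):
On the way, in this order (a step that is already met when the one before it is completed fails the run):
1. the carton has been pushed past the end of the wide case while the lid is still shut ((y of carton in the frame of wide_case above 0.115 m or y of carton in the frame of wide_case below -0.115 m) and value of joint wide_lid below 0.15 rad), for 0.2 s.
2. the wide case's lid is right back (value of joint wide_lid above 2.1 rad), for 0.2 s.
At the end, for the whole second after the job is handed in: The wide lid rests beyond 2.1 rad; the carton stands upright (0.1 rad) and still on the bench, its centre 115 mm or more from the wide case's middle, measured along the hinge line; the narrow lid is shut (below 0.1 rad); every bystander is within 30 mm of its start (value of joint wide_lid above 2.1 rad and velocity of joint wide_lid between -0.1 and 0.1 rad/s and (y of carton in the frame of wide_case above 0.115 m or y of carton in the frame of wide_case below -0.115 m) and angle between carton's own z axis and vertical below 0.1 rad and height (world z) of carton below 0.008 m and linear speed of carton below 0.02 m/s and value of joint narrow_lid below 0.1 rad and distance of each of tape_roll, screw_jar, screwdriver, can, coupling, wrench, small_box from where it was at the start of the episode below 0.03 m); the robot touches nothing.
It fails at once if the carton is lifted off the bench or tipped (height (world z) of carton above 0.012 m or angle between carton's own z axis and vertical above 0.3 rad).
It fails at once if the carton or the lid is gripped or shoved hard by the fingers (over 30 N) (contact force between the fingers and carton above 30 N or contact force between the fingers and wide_lid above 30 N).
It fails at once if the narrow case's lid is opened (value of joint narrow_lid above 0.12 rad).
It fails at once if a bystander is pushed more than 30 mm or lifted (not (distance of tape_roll from where it was at the start of the episode below 0.03 m) or not (distance of screw_jar from where it was at the start of the episode below 0.03 m) or not (distance of screwdriver from where it was at the start of the episode below 0.03 m) or not (distance of can from where it was at the start of the episode below 0.03 m) or not (distance of coupling from where it was at the start of the episode below 0.03 m) or not (distance of wrench from where it was at the start of the episode below 0.03 m) or not (distance of small_box from where it was at the start of the episode below 0.03 m)).
It also fails if it takes over 61 s, if anything falls off the work surface, if the arm or the gripper's body presses on something with over 40 N, if the wrist force passes 120 N, or if a joint passes its speed limit or range.

## Working session

There is one attempt and no reset: what is moved stays moved. The work goes in short steps, each a Python script; the robot and the scene stay as the last script left them, time stands still between calls to the robot, and variables do not carry over. Pictures are saved under pics/ and viewed, and the job is handed in when it is done.

```bash
ls; mkdir -p pics; python3 - <<'E'
from cell import r
import cv2,numpy as np
for n in ("scene","top","wrist"):
    f=r.grab_frame(n); cv2.imwrite(f"pics/a_{n}.png",f["color"][:,:,::-1]); np.savez(f"pics/a_{n}.npz",**f)
    print(n,f["fx"],f["cx"],f["cy"],f["position"],np.round(f["rotation"],3).tolist())
print(r.read_state())
E
```

```text
pics
scene 477.1228429395131 273.4310775468154 208.60801189406976 [1198.45123164  354.29608376  918.88629127] [0.467, 0.804, -0.313, -0.194]
top 504.5005619642421 280.1705318387508 204.61022454474443 [ 418.89645445    2.24635288 1229.12166426] [0.71, -0.704, 0.025, -0.016]
wrist 309.32616524532295 280.04160082774905 212.94074310456372 [136.51485505 562.90029132 373.98955494] [0.813, 0.566, 0.077, 0.111]
{'time': 0.15, 'joint_positions': array([-1.25771222,  0.70692797, -0.02759801,  1.48482643,  0.02200674,
        0.95088801, -0.07552356]), 'joint_velocities': array([ 8.81399526e-05, -3.94306434e-03,  4.58460541e-04, -2.14140618e-03,
       -6.00916315e-04, -9.66560281e-04, -7.90811509e-04]), 'effort': array([ 5.97629805e-04, -8.83291411e+01,  1.23480555e+00, -2.36183739e+01,
        1.69812312e-02,  5.42150708e-03, -2.18628963e-05]), 'ee_pos': array([199.70092756, 539.04456086, 247.96879319]), 'tool_rot': array([ 8.20799153e-01,  5.71216781e-01, -2.96369223e-04,  2.27405647e-04]), 'force': array([ 0.38175098, -0.17619768, -0.85015308]), 'moment': array([ 0.01025273, -0.01520197,  0.00197246]), 'width': 85.21064102214778}
```

View pics/a_top.png

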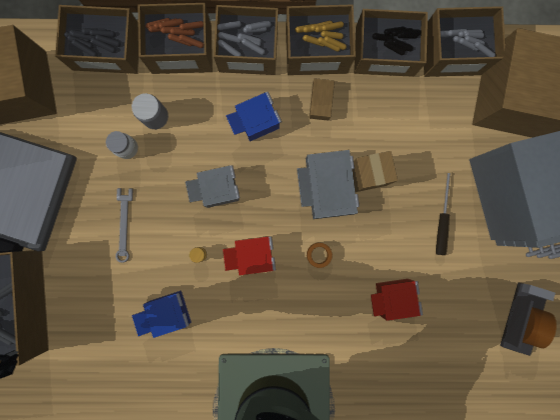

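View pics/a_scene.png

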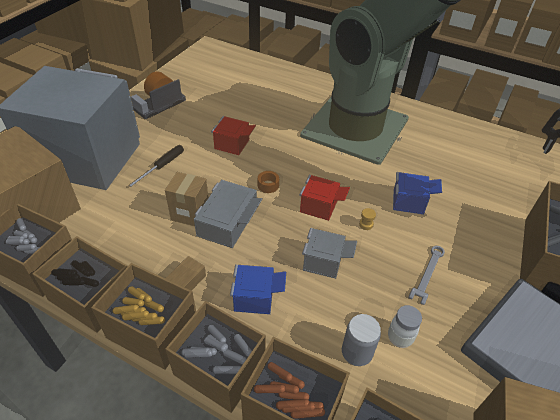

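The top view shows the wide grey case at about (332,184) with its lip on the left at (305,186). The carton is at (377,170), the narrow case at (217,187), small_box at (322,98) and the tape roll at (319,255). Next I'll measure them.

```bash
cat > h.py <<'E'
import numpy as np,cv2
def load(n): 
    f=np.load(f"pics/{n}.npz"); return {k:f[k] for k in f}
from scipy.spatial.transform import Rotation as R
def rot(f):
    q=f["rotation"]
    return q if q.shape==(3,3) else R.from_quat(q).as_matrix()
def cloud(f):
    z=f["range_z"].astype(float); v,u=np.mgrid[:z.shape[0],:z.shape[1]]
    p=np.stack([(u-f["cx"])/f["fx"]*z,(v-f["cy"])/f["fy"]*z,z],-1)
    return p@rot(f).T+f["position"]
def plane(f,uv,h):
    uv=np.atleast_2d(uv).astype(float)
    d=np.c_[(uv[:,0]-f["cx"])/f["fx"],(uv[:,1]-f["cy"])/f["fy"],np.ones(len(uv))]@rot(f).T
    s=(h-f["position"][2])/d[:,2]; return f["position"]+s[:,None]*d
E
python3 - <<'E'
from h import *
for n in ("a_top","a_scene"):
    f=load(n);P=cloud(f);Z=P[...,2];ok=f["range_z"]>0
    hsv=cv2.cvtColor(f["color"],cv2.COLOR_RGB2HSV)
    for nm,lo,hi,x0,x1,y0,y1 in [("casetop",55,72,350,650,-260,300),("carton",100,118,350,650,-260,50),("smallbox",30,50,600,780,-150,0),("mid",20,55,300,700,-300,0),("tall",75,200,350,800,-300,500)]:
        m=(ok&(Z>lo)&(Z<hi)&(P[...,0]>x0)&(P[...,0]<x1)&(P[...,1]>y0)&(P[...,1]<y1)).astype(np.uint8)
        if nm=="casetop": m&=(hsv[...,1]<70).astype(np.uint8)
        k,l,s,c=cv2.connectedComponentsWithStats(m,connectivity=4)
        for i in range(1,k):
            if s[i,4]<60: continue
            q=P[l==i]; rc=cv2.minAreaRect(q[:,:2].astype(np.float32))
            print(n,nm,s[i,4],"px",np.round(c[i]),"z",np.round(np.median(q[:,2]),1),"rect",np.round(rc[0],1),np.round(rc[1],1),round(rc[2],1))
E
```

```text
a_top casetop 3102 px [330. 184.] z 65.5 rect [ 535.8 -123.8] [150.8 128.5] 7.5
a_top casetop 1438 px [215. 186.] z 65.4 rect [527.9 144.1] [ 80.1 109.4] 12.7
a_top carton 1039 px [375. 169.] z 109.8 rect [ 565.5 -227. ] [70.9 80.9] 12.4
a_top smallbox 697 px [322. 100.] z 39.6 rect [ 740.7 -110.1] [50.2 80.2] 84.4
a_top mid 289 px [320. 255.] z 29.9 rect [ 369.6 -106.8] [56.7 59.9] 0.4
a_top tall 693 px [147. 108.] z 99.3 rect [704.2 294.4] [62.6 62.7] 87.9
a_top tall 392 px [117. 142.] z 84.6 rect [626.4 362.3] [48.4 48.3] 72.1
a_top tall 1207 px [376. 170.] z 109.7 rect [ 565.5 -227. ] [70.9 80.9] 12.5
a_scene casetop 2131 px [226. 206.] z 66.1 rect [ 535.9 -124. ] [154.2 129.8] 6.9
a_scene casetop 1233 px [326. 246.] z 65.7 rect [528.2 143.7] [ 84.5 108.8] 12.2
a_scene carton 740 px [186. 186.] z 110.4 rect [ 565.1 -226. ] [74.2 80.1] 12.6
a_scene smallbox 153 px [217. 233.] z 40.0 rect [ 608.4 -111. ] [ 6.6 77.3] 7.7
a_scene smallbox 657 px [186. 272.] z 40.5 rect [ 739.5 -109.8] [52.8 77.3] 85.1
a_scene mid 163 px [229. 143.] z 38.3 rect [ 306.7 -272.3] [10.3 56. ] 5.3
a_scene mid 227 px [268. 179.] z 29.1 rect [ 373.  -106.3] [63.1 57.3] 29.1
a_scene mid 228 px [182. 213.] z 38.5 rect [ 600.3 -223. ] [ 7.2 73. ] 11.4
a_scene mid 417 px [218. 232.] z 37.2 rect [ 600.9 -110.6] [ 55.  116.1] 38.3
a_scene tall 1083 px [186. 189.] z 109.5 rect [ 565.7 -226.4] [75.1 81.7] 11.9
a_scene tall 487 px [409. 317.] z 85.0 rect [627.  362.5] [50.8 47.9] 18.2
a_scene tall 981 px [363. 331.] z 99.5 rect [708.  296.6] [63.  62.9] 58.5
```

```bash
python3 - <<'E'
from h import *
f=load("a_top");c=f["color"][120:240,170:420,::-1]; cv2.imwrite("pics/b.png",cv2.resize(c,None,fx=3.2,fy=3.2,interpolation=cv2.INTER_CUBIC))
E
```

```text
(no output)
```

View pics/b.png

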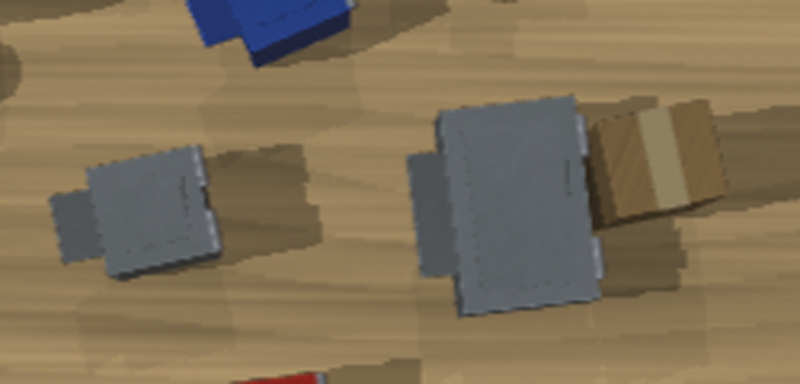

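Both views agree. The case yaw is about 7.2°, the hinge is near (544,-187), and the carton sits at case-frame y≈16 with a 7 mm gap. I'll push it away from the robot, which ends about 20 mm or more clear of small_box. First I'll check IK for all the poses.

```bash
cat >> h.py <<'E'
a=np.radians(7.2)
X=np.array([np.sin(a),-np.cos(a),0]);Y=np.array([np.cos(a),np.sin(a),0]);Zv=np.array([0,0,1.])
H=np.array([535.8,-123.8,0])+64*X; O=H-50*X
def inC(p): d=np.asarray(p)[:2]-O[:2]; return np.array([d@X[:2],d@Y[:2]])
def push_pose(x,y,ztip,t,s=1):   # x,y: case-frame position of the fingers' front lower corner
    t=np.radians(t); tz=np.sin(t)*Y-np.cos(t)*Zv; tx=s*X; ty=np.cross(tz,tx)
    lat=np.cos(t)*Y+np.sin(t)*Zv
    tip=O+x*X+y*Y-11*np.cos(t)*Y; tip[2]=ztip
    return tip-17*tz, R.from_matrix(np.c_[tx,ty,tz]).as_quat()
def lid_pose(u,zp,t,s=1,yo=0):        # u,zp: corner position rel. to hinge (X, up from z=60.5)
    t=np.radians(t); tz=np.sin(t)*X-np.cos(t)*Zv; tx=s*Y; ty=np.cross(tz,tx)
    lat=np.cos(t)*X+np.sin(t)*Zv
    C=H+u*X+yo*Y; C[2]=60.5+zp
    tip=C-11*lat
    return tip-17*tz, R.from_matrix(np.c_[tx,ty,tz]).as_quat()
E
python3 - <<'E'
from h import *
from cell import r
print(O,H,inC([565.5,-227]),r.tcp_to_tips)
for s in (1,-1):
  for t in (15,25,30):
    for y,z in [(-60,150),(-60,30),(90,30)]:
        q=r.solve_ik(*push_pose(94,y,z,t,s)); print("push",s,t,y,z,None if q is None else np.round(q,2))
for s in (1,-1):
  for t in (30,40,45,55):
    for u,z in [(-165,130),(-165,-10),(-116,-10),(-80,80),(0,112),(38,103)]:
        q=r.solve_ik(*lid_pose(u,z,t,s)); print("lid",s,t,u,z,None if q is None else np.round(q,2))
E
```

```text
[ 537.55466527 -137.68960582    0.        ] [ 543.82132695 -187.29534088    0.        ] [92.10863421 16.53141693] 17.0
push 1 15 -60 150 [ 0.57  0.71 -0.14  1.96 -0.22  0.26 -0.76]
push 1 15 -60 30 [ 1.04  1.21 -1.13  2.01  1.63  0.85 -2.43]
push 1 15 90 30 [ 0.33  1.04  0.04  1.58 -0.48  0.33 -0.66]
push 1 25 -60 150 [ 1.05  0.86 -0.91  2.09  1.54  0.39 -2.42]
push 1 25 -60 30 [ 1.17  1.38 -1.35  2.14  1.9   1.   -2.55]
push 1 25 90 30 [ 0.52  1.04 -0.26  1.74  0.23  0.01 -1.24]
push 1 30 -60 150 [ 1.23  1.08 -1.35  2.16  1.72  0.76 -2.52]
push 1 30 -60 30 [ 1.21  1.41 -1.35  2.2   2.04  0.98 -2.62]
push 1 30 90 30 [ 0.98  1.42 -1.35  1.79  1.86  0.93 -2.4 ]
push -1 15 -60 150 [ 0.95  0.83 -0.86  1.95  1.05  0.55  1.15]
push -1 15 -60 30 [ 0.74  0.98 -0.46  2.02  1.72  0.23  0.51]
push -1 15 90 30 [ 0.61  1.08 -0.55  1.57  0.88  0.46  1.3 ]
push -1 25 -60 150 [ 0.82  0.74 -0.45  2.1   1.73  0.04  0.51]
push -1 25 -60 30 [ 1.03  1.15 -0.9   2.15  2.12  0.58  0.27]
push -1 25 90 30 [ 0.63  1.07 -0.47  1.73  1.52  0.17  0.67]
push -1 30 -60 150 [ 0.97  0.8  -0.68  2.16  2.31  0.2  -0.0
[... 2369 characters left out ...]
77  1.09  1.33  1.95]
lid -1 45 -165 -10 [-0.29  1.12 -0.3   1.8   1.21  1.11  1.74]
lid -1 45 -116 -10 [-0.22  1.11 -0.26  1.83  1.28  1.06  1.75]
lid -1 45 -80 80 [-0.09  0.95 -0.36  1.85  1.24  1.16  1.91]
lid -1 45 0 112 [ 0.06  0.89 -0.36  1.85  1.31  1.13  2.04]
lid -1 45 38 103 [ 0.11  0.9  -0.33  1.84  1.36  1.08  2.07]
lid -1 55 -165 130 [-0.26  0.97 -0.47  1.76  1.15  1.49  1.85]
lid -1 55 -165 -10 [-0.34  1.21 -0.31  1.74  1.23  1.3   1.68]
lid -1 55 -116 -10 [-0.27  1.2  -0.27  1.79  1.3   1.25  1.68]
lid -1 55 -80 80 [-0.16  1.03 -0.36  1.84  1.3   1.33  1.8 ]
lid -1 55 0 112 [-0.01  0.97 -0.34  1.87  1.39  1.28  1.9 ]
lid -1 55 38 103 [ 0.04  0.98 -0.3   1.86  1.44  1.23  1.91]
```

```bash
python3 - <<'E'
from h import *
from cell import r
r.grip(30,20)
p,q=push_pose(94,-52,200,20,1); r.move_pose(p,q)
s=r.read_state();print(s["time"],s["width"],s["ee_pos"],p,np.round(s["joint_positions"],2))
p,q=push_pose(94,-52,36,20,1); r.move_l(p,v=120)
s=r.read_state();print(s["time"],s["ee_pos"],p,np.round(s["joint_positions"],2),s["force"])
for n in ("scene","top","wrist"):
    f=r.grab_frame(n); cv2.imwrite(f"pics/c_{n}.png",f["color"][:,:,::-1]); np.savez(f"pics/c_{n}.npz",**f)
i=[cv2.imread(f"pics/c_{n}.png") for n in("scene","top")]
cv2.imwrite("pics/c.png",np.hstack([i[0][100:300,60:460],i[1][60:260,200:560]]))
E
```

```text
3.6333 29.92994049664545 [ 482.05140459 -238.89134307  216.0094774 ] [ 481.72241865 -239.48996809  215.97477455] [ 0.69  0.63 -0.31  1.96 -0.03  0.29 -0.95]Traceback (most recent call last):
  File "<stdin>", line 6, in <module>
cell.IKError: the arm cannot follow that straight line within its joint ranges
```

```bash
python3 - <<'E'
from h import *
from cell import r
for t in (0,10,15,20):
  for s in (1,-1):
    for z in (200,120,80,50,36):
      q=r.solve_ik(*push_pose(94,-52,z,t,s)); print(t,s,z,None if q is None else np.round(q,2))
E
```

```text
0 1 200 [ 0.4   0.7  -0.    1.65  0.    0.79 -1.05]
0 1 120 [ 0.4   0.82 -0.01  1.73  0.01  0.59 -1.06]
0 1 80 [ 0.4   0.88 -0.01  1.76  0.02  0.5  -1.07]
0 1 50 [ 0.41  0.94 -0.02  1.77  0.03  0.44 -1.08]
0 1 36 [ 0.41  0.96 -0.02  1.78  0.03  0.41 -1.08]
0 -1 200 [ 0.96  0.97 -1.27  1.63  0.96  1.29  1.2 ]
0 -1 120 [ 0.93  1.07 -1.17  1.72  1.08  1.15  1.12]
0 -1 80 [ 0.9   1.1  -1.09  1.74  1.13  1.06  1.09]
0 -1 50 [ 0.87  1.13 -1.01  1.76  1.16  0.99  1.07]
0 -1 36 [ 0.86  1.14 -0.97  1.76  1.18  0.95  1.06]
10 1 200 [ 0.53  0.65 -0.15  1.81 -0.    0.54 -1.02]
10 1 120 [ 0.53  0.78 -0.14  1.89  0.01  0.33 -1.02]
10 1 80 [ 0.52  0.85 -0.13  1.92  0.02  0.23 -1.02]
10 1 50 [ 0.52  0.91 -0.13  1.93  0.03  0.16 -1.02]
10 1 36 [ 0.52  0.94 -0.12  1.93  0.03  0.13 -1.02]
10 -1 200 [ 1.04  0.9  -1.22  1.79  1.01  1.    1.17]
10 -1 120 [ 0.96  0.97 -1.03  1.88  1.15  0.8   1.06]
10 -1 80 [ 0.87  0.97 -0.82  1.91  1.18  0.61  1.03]
10 -1 50 [ 0.75  0.96 -0.55  1.92  1.13  0.39  1.07]
10 -1 36 [ 0.69  0.97 -0.43  1.93  1.09  0.29  1.1 ]
15 1 200 [ 0.61  0.63 -0.23  1.88 -0.02  0.42 -0.99]
[... 305 characters left out ...]
 0.53  1.04]
15 -1 80 [ 0.73  0.88 -0.45  1.99  1.11  0.22  1.09]
15 -1 50 [ 0.83  0.99 -0.66  1.99  1.49  0.39  0.75]
15 -1 36 [ 0.73  0.97 -0.46  2.    1.58  0.23  0.64]
20 1 200 [ 0.7   0.63 -0.31  1.96 -0.03  0.28 -0.95]
20 1 120 [ 0.67  0.78 -0.29  2.04 -0.01  0.06 -0.94]
20 1 80 [ 1.07  1.11 -1.13  2.05  1.62  0.74 -2.45]
20 1 50 [ 1.12  1.3  -1.35  2.06  1.71  1.01 -2.44]
20 1 36 [ 1.12  1.34 -1.35  2.06  1.74  1.03 -2.45]
20 -1 200 [ 0.7   0.63 -0.31  1.96 -0.03  0.28 -0.95]
20 -1 120 [ 0.78  0.81 -0.47  2.03  1.14  0.15  1.07]
20 -1 80 [ 1.07  1.11 -1.13  2.05  1.62  0.74  0.69]
20 -1 50 [ 1.12  1.3  -1.35  2.06  1.71  1.01  0.7 ]
20 -1 36 [ 1.12  1.34 -1.35  2.06  1.74  1.03  0.69]
```

```bash
python3 - <<'E'
from h import *
from cell import r
p,q=push_pose(94,-55,200,8,1); r.move_pose(p,q)
p,q=push_pose(94,-55,43,8,1); r.move_l(p,v=120)
s=r.read_state();print(s["time"],s["ee_pos"],p,np.round(s["joint_positions"],2),s["force"])
for n in ("scene","top","wrist"):
    f=r.grab_frame(n); cv2.imwrite(f"pics/c_{n}.png",f["color"][:,:,::-1]); np.savez(f"pics/c_{n}.npz",**f)
i=[cv2.imread(f"pics/c_{n}.png") for n in("scene","top")]
cv2.imwrite("pics/c.png",np.hstack([i[0][80:380,60:460],i[1][60:360,200:560]]))
E
```

```text
5.4917 [ 481.81859735 -239.62205065   60.37441008] [ 481.6153395  -239.50349533   59.83455717] [ 0.5   0.92 -0.1   1.91  0.02  0.19 -1.03] [-0.62221227  0.23461433  0.07377012]
```

View pics/c.png

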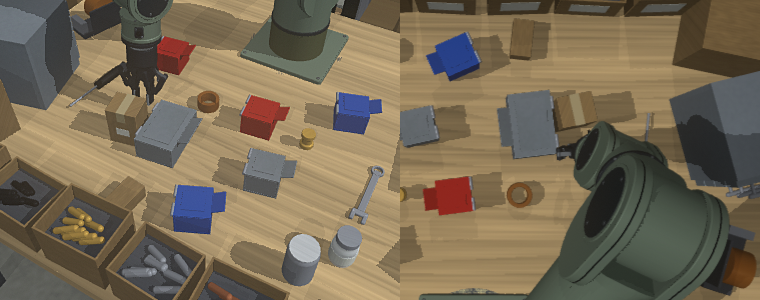

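The fingers stand just on the robot side of the carton (scene crop about (140,100)), clear of the case. I'll push slowly.

```bash
python3 - <<'E'
from h import *
from cell import r
for y in (-30,0,30,60,92):
    p,q=push_pose(94,y,43,8,1); r.move_l(p,v=45)
    s=r.read_state();print(y,s["time"],s["ee_pos"]-p,np.round(s["force"],1))
    if y in(30,92):
        for n in ("scene","top"):
            f=r.grab_frame(n); cv2.imwrite(f"pics/d{y}_{n}.png",f["color"][:,:,::-1]); np.savez(f"pics/d_{n}.npz",**f)
            P=cloud(f);Z=P[...,2]
            m=((Z>104)&(Z<116)&(P[...,0]>520)&(P[...,0]<760)&(P[...,1]<-120)&(P[...,1]>-290)&(f["color"][...,0]>f["color"][...,2].astype(int)+25))
            rc=cv2.minAreaRect(P[m][:,:2].astype(np.float32)); print(n,m.sum(),rc,inC(rc[0]))
i=[cv2.imread(f"pics/d92_{n}.png") for n in("scene","top")]
cv2.imwrite("pics/d.png",np.hstack([i[0][80:380,60:460],i[1][60:360,200:560]]))
E
```

```text
-30 6.35 [-0.1866837   0.00762677 -0.06505739] [-0.   0.1  0.6]
0 7.1667 [ 0.17860288 -0.04537947  0.03652055] [ 0.3  0.9 -0.1]
30 7.9833 [0.14073568 0.03701282 0.014048  ] [-0.2 -0.2  0.1]
scene 788 ((597.1558227539062, -226.0941619873047), (109.20169830322266, 81.9118423461914), 8.554919242858887) [95.17746563 48.05115567]
top 749 ((614.1970825195312, -223.67446899414062), (70.53384399414062, 80.90962982177734), 7.899414539337158) [94.91268883 65.26130796]
60 8.9 [0.14267742 0.04712015 0.00138603] [-0.7 -1.   0.4]
92 9.7583 [0.1412968  0.06947435 0.01390513] [-0.1  0.1  0.1]
scene 878 ((670.96826171875, -222.7841796875), (83.9716796875, 96.35887908935547), 7.308762550354004) [101.14473518 121.69641229]
top 604 ((674.5616455078125, -208.7096710205078), (71.487060546875, 67.88345336914062), 5.07796573638916) [ 87.63157863 127.02546486]
```

View pics/d.png

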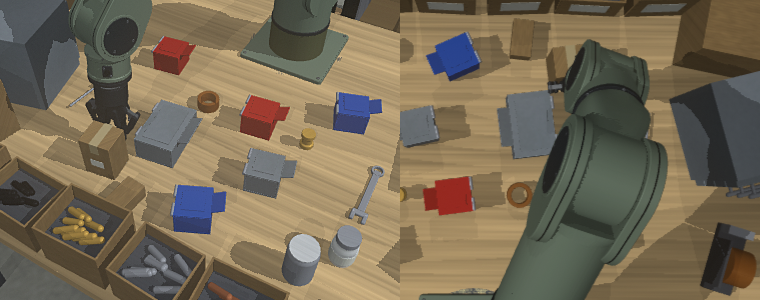

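The carton slid square past the far end and stands upright, at case y≈127. I'll nudge it a few mm further, back off, measure it, and move to the lip side.

```bash
python3 - <<'E'
from h import *
from cell import r
p,q=push_pose(94,96,43,8,1); r.move_l(p,v=40); r.dwell(.3)
p,q=push_pose(94,60,43,8,1); r.move_l(p,v=100)
p,q=push_pose(94,50,220,8,1); r.move_l(p,v=200)
r.grip(0,20)
p,q=lid_pose(-175,150,45,1); r.move_pose(p,q)
s=r.read_state();print(s["time"],s["ee_pos"]-p,np.round(s["joint_positions"],2),s["width"])
for n in ("scene","top"):
    f=r.grab_frame(n); cv2.imwrite(f"pics/e_{n}.png",f["color"][:,:,::-1]); np.savez(f"pics/e_{n}.npz",**f)
    P=cloud(f);Z=P[...,2]
    m=((Z>104)&(Z<116)&(P[...,0]>520)&(P[...,0]<760)&(P[...,1]<-120)&(P[...,1]>-290)&(f["color"][...,0]>f["color"][...,2].astype(int)+25))
    rc=cv2.minAreaRect(P[m][:,:2].astype(np.float32)); print(n,m.sum(),rc,inC(rc[0]))
i=[cv2.imread(f"pics/e_{n}.png") for n in("scene","top")]
cv2.imwrite("pics/e.png",np.hstack([i[0][80:380,60:460],i[1][60:360,150:550]]))
E
```

```text
13.6833 [ 0.12504255 -1.15349474  0.20030211] [-0.51  0.83  0.1   1.76  0.81  1.02 -0.92] -0.34178435225495296
scene 876 ((679.8238525390625, -215.2986602783203), (72.87338256835938, 82.12062072753906), 6.700392723083496) [ 94.82814116 131.42035848]
top 1097 ((679.3742065429688, -215.197021484375), (70.70011901855469, 80.91085052490234), 7.705703258514404) [ 94.67094823 130.9869968 ]
```

View pics/e.png

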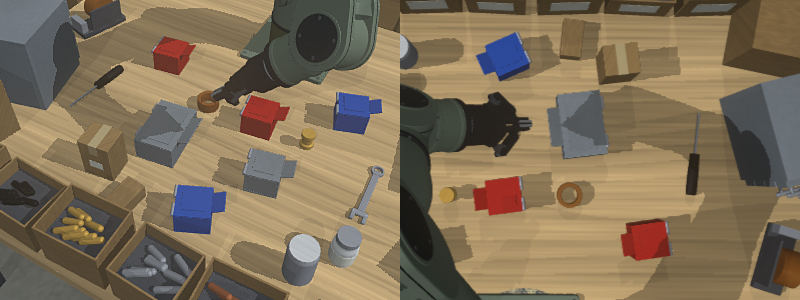

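The carton is clear at y≈131 (both views) and upright, and the lid is still shut. The fingers are closed and hover left of the lip (top crop about (527,124)). Next I'll go under the lip.

```bash
python3 - <<'E'
from h import *
from cell import r
def st(l):
    s=r.read_state();print(l,round(s["time"],2),np.round(s["ee_pos"]-p,1),np.round(s["force"],1))
p,q=lid_pose(-146,130,45); r.move_l(p,q,v=100); st("a")
p,q=lid_pose(-146,30,45); r.move_l(p,q,v=120); st("b")
p,q=lid_pose(-146,-10,45); r.move_l(p,q,v=80); st("c")
p,q=lid_pose(-116,-10,45); r.move_l(p,q,v=60); st("d")
for n in ("scene","top"):
    f=r.grab_frame(n); cv2.imwrite(f"pics/f_{n}.png",f["color"][:,:,::-1])
i=[cv2.imread(f"pics/f_{n}.png") for n in("scene","top")]
cv2.imwrite("pics/f.png",np.hstack([cv2.resize(i[0][130:280,160:360],None,fx=2,fy=2),i[1][60:360,150:550]]))
E
```

```text
a 14.28 [0.  0.1 0. ] [-0.2  0.   0.1]
b 15.27 [0.2 0.  0.6] [ 0.1  0.3 -0. ]
c 15.92 [-0.  -0.1  0. ] [ 0.4 -0.6 -0.6]
d 16.57 [-0.   0.1 -0. ] [ 0.2  0.1 -0.3]
```

View pics/f.png

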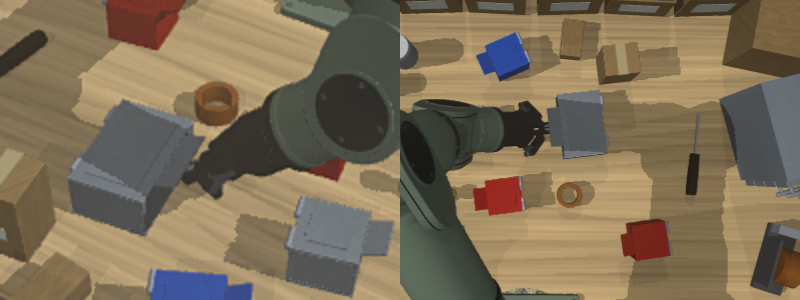

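The tip is under the lip (top crop about (548,126)) with no contact force. Now I'll swing along the arc.

```bash
python3 - <<'E'
from h import *
from cell import r
for ph,rho in [(10,116),(25,115),(40,114),(55,112),(70,110),(82,109),(94,108)]:
    a_=np.radians(ph)
    p,q=lid_pose(-rho*np.cos(a_),rho*np.sin(a_),45); r.move_l(p,q,v=70)
    s=r.read_state();print(ph,round(s["time"],2),np.round(s["ee_pos"]-p,1),np.round(s["force"],1))
for n in ("scene","top"):
    f=r.grab_frame(n); cv2.imwrite(f"pics/g_{n}.png",f["color"][:,:,::-1])
i=[cv2.imread(f"pics/g_{n}.png") for n in("scene","top")]
cv2.imwrite("pics/g.png",np.hstack([cv2.resize(i[0][100:300,160:360],None,fx=1.5,fy=1.5),i[1][60:360,150:550]]))
E
```

```text
10 17.25 [0.2 0.3 0.1] [ 1.1  1.4 -0.6]
25 17.83 [0.  0.  0.1] [ 0.4  0.6 -0.4]
40 18.41 [-0.  -0.1  0.1] [ 0.1  0.3 -0.5]
55 18.98 [-0.1 -0.1  0. ] [-0.4  0.9  0.5]
70 19.55 [-0.1 -0.1 -0. ] [-0.7 -0.1 -0.1]
82 20.02 [-0.1 -0.3  0. ] [ 0.8 -0.5  0.5]
94 20.5 [-0.1 -0.3 -0.1] [0.6 1.1 0.1]
```

View pics/g.png

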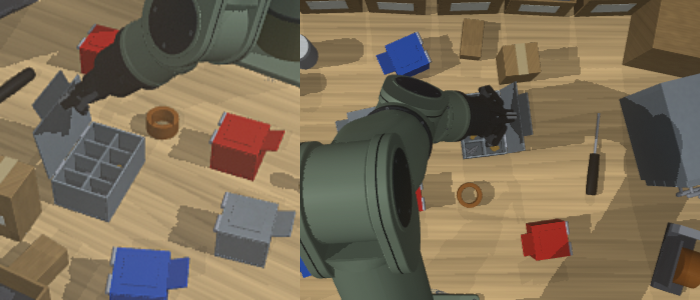

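The lid is up near vertical, with the fingers on its inner side. I'll push it past the balance point and then retreat.

```bash
python3 - <<'E'
from h import *
from cell import r
for ph,rho in [(102,108),(110,107)]:
    a_=np.radians(ph)
    p,q=lid_pose(-rho*np.cos(a_),rho*np.sin(a_),45); r.move_l(p,q,v=60)
    s=r.read_state();print(ph,round(s["time"],2),np.round(s["force"],1))
r.dwell(.5)
p,q=lid_pose(-60,160,45); r.move_l(p,q,v=120)
p,q=lid_pose(-190,190,45); r.move_l(p,q,v=200)
s=r.read_state();print(round(s["time"],2),np.round(s["force"],1))
for n in ("scene","top"):
    f=r.grab_frame(n); cv2.imwrite(f"pics/h_{n}.png",f["color"][:,:,::-1]); np.savez(f"pics/h_{n}.npz",**f)
    P=cloud(f); d=P-H; u=d[...,:2]@X[:2]; v=d[...,:2]@Y[:2]; z=P[...,2]-60.5
    m=(u>12)&(u<120)&(abs(v)<40)&(z>20)&(z<130)&(f["range_z"]>0); L=m&(np.hypot(u,z)<95)
    c,b=np.polyfit(z[L],u[L],1); print(n,L.sum(),"lid angle",np.pi/2+np.arctan(c), "max",u[m].max(),z[m].max())
    m=((P[...,2]>104)&(P[...,2]<116)&(P[...,0]>600)&(P[...,0]<760)&(P[...,1]<-150)&(P[...,1]>-290))
    rc=cv2.minAreaRect(P[m][:,:2].astype(np.float32)); print(m.sum(),rc,inC(rc[0]),np.median(P[m][:,2]))
i=[cv2.imread(f"pics/h_{n}.png") for n in("scene","top")]
cv2.imwrite("pics/h.png",np.hstack([i[0][80:400,60:460],i[1][60:380,150:550]]))
E
```

```text
102 21.0 [-0.3 -0.1 -0. ]
110 21.4 [-0.6  0.7  0.3]
23.81 [ 0.9 -1.  -0.3]
scene 716 lid angle 2.244143614610352 max 85.70570381167583 97.70788661066729
933 ((658.9793701171875, -217.26138305664062), (115.05406951904297, 82.0707778930664), 6.663318157196045) [ 94.1628809  110.49424664] 110.48966037733987
top 878 lid angle 2.2463997795519446 max 85.38383306837557 96.69319837485591
1153 ((658.3336181640625, -218.1827850341797), (116.06061553955078, 80.75289154052734), 7.906550884246826) [ 94.99608317 109.73810434] 110.02089953496352
```

View pics/h.png

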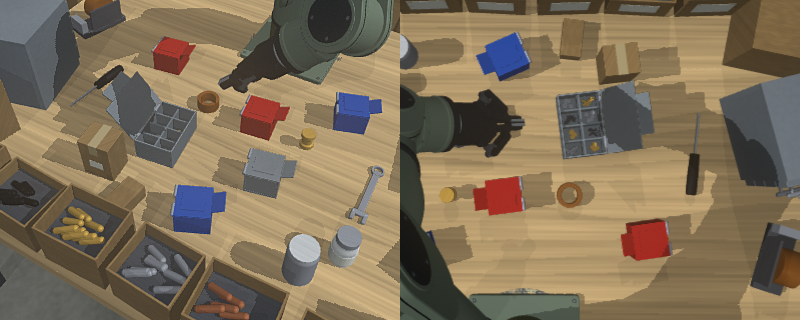

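The lid is at 2.245 rad in both views. The carton rectangle this time took in some of the lid, because I left out the colour filter. I'll redo it on the saved frame and compare the bystanders.

```bash
python3 - <<'E'
from h import *
for n in ("top","scene"):
    f=load("h_"+n);P=cloud(f);Z=P[...,2];g=load("a_"+n)
    m=((Z>104)&(Z<116)&(P[...,0]>600)&(P[...,0]<760)&(P[...,1]<-150)&(P[...,1]>-290)&(f["color"][...,0]>f["color"][...,2].astype(int)+25))
    rc=cv2.minAreaRect(P[m][:,:2].astype(np.float32)); print(n,rc,inC(rc[0]))
    for nm,F in(("start",g),("now",f)):
        Q=cloud(F);z=Q[...,2]
        for o,lo,hi,cx,cy,rr in [("smallbox",35,45,740,-110,60),("tape",25,34,370,-107,50),("can",95,104,706,295,50),("jar",80,90,627,362,45),("narrow",60,72,528,144,80)]:
            k=(z>lo)&(z<hi)&(np.hypot(Q[...,0]-cx,Q[...,1]-cy)<rr)
            print(n,nm,o,k.sum(),np.round(np.median(Q[k],0),0) if k.any() else None)
E
```

```text
top ((679.9395141601562, -215.26966857910156), (72.48161315917969, 80.75249481201172), 7.6531596183776855) [ 94.81387432 131.5387417 ]
top start smallbox 756 [ 745. -110.   40.]
top start tape 264 [ 368. -105.   30.]
top start can 536 [705. 295. 100.]
top start jar 367 [626. 362.  85.]
top start narrow 1426 [528. 139.  65.]
top now smallbox 752 [ 745. -110.   40.]
top now tape 269 [ 369. -108.   30.]
top now can 526 [705. 296. 100.]
top now jar 84 [643. 363.  85.]
top now narrow 1 [484. 155.  61.]
scene ((679.3801879882812, -214.654052734375), (73.94859313964844, 82.61328887939453), 8.503012657165527) [ 94.13301063 131.06098311]
scene start smallbox 625 [ 740. -108.   41.]
scene start tape 175 [ 373. -106.   30.]
scene start can 712 [707. 296. 100.]
scene start jar 450 [628. 363.  85.]
scene start narrow 1191 [532. 141.  66.]
scene now smallbox 624 [ 739. -108.   40.]
scene now tape 178 [ 373. -107.   30.]
scene now can 714 [706. 297. 100.]
scene now jar 456 [629. 363.  85.]
scene now narrow 1184 [532. 140.  66.]
```

```bash
python3 - <<'E'
from cell import r
r.dwell(.3); r.hand_in(); print(r.read_state()["time"])
E
```

```text
the job is handed in; nothing more can be done
the job is handed in; nothing more can be done
```

The wide case is open and the job is handed in, at about 24 s on the robot's clock against the 61 s limit. The hand-in reported no verdict.

**What I did:** With the lid still shut, I pushed the carton along the hinge side, away from the robot, past the far end of the case. I used two part-open fingers. Then I hooked the closed fingers under the lip, swung the lid past its balance point, let it fall back and moved the arm clear.

**Last checks before hand-in:**

| Check | Result |
|---|---|
| Lid angle | 2.245 rad in both views, on its stop |
| Carton, along the hinge line | about 131 mm from the case's middle in both views (115 mm needed) |
| Carton upright | top at 110 mm and level |
| Narrow case | shut in the scene view; the arm hid it in the top view |
| Small box, tape roll, can, jar | within about 3 mm of their start |
| Force on the tool | about 2 N at most in the readings taken at the end of each move |

- **Failed check:** one carton measurement read about 110 mm because it took in part of the lid. I redid it with a colour filter and got 131 mm.
- **Jar in the top view:** it was partly hidden by the arm and read 17 mm off, so I relied on the scene view for it.
- **Only checked by eye:** the screwdriver, wrench and coupling looked unmoved in the pictures, but I did not measure them.
- **Changed on the way:** the first straight descent, with a 20° tilt, was refused by the arm. I used an 8° tilt instead.

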